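Scrub out the leaning polishing barrel and hang up the brush

ROBOT

A 6-joint arm with a two-finger parallel gripper is mounted at the origin on the work surface. World frame = base frame: x ahead of the robot, y to its left, z up, the work surface at z = 0. Lengths are in mm, angles in rad, forces in N, time in s.
With the tool pointing down it reaches from about 400 to 925 mm from the base axis. Payload 12.5 kg.
Tool frame: the origin (TCP) lies midway between the tips of the shut fingers; the grasp point (between the pads) lies 19 mm behind it; z points along the fingers, y is the line along which they close (so a half turn about z gives the same grasp; the last joint's range is limited). The gripper opens to 95 mm and grips with 3 to 60 N. Pads are 20 mm wide; open, the fingers measure 119 mm over their backs; the gripper's body (75 mm by 180 mm) begins 59 mm behind the grasp point.
Start: joints at [-1.323, 0.491, 1.559, -0, 1.092, -0.106], TCP at [216.564, -586.299, 214.661] pointing down, gripper open.
Joint ranges: [-3.1, 3.1], [-0.84, 2.19], [0.05, 2.79], [-1.13, 4.28], [0.06, 2.93], [-2.69, 2.69]. Speed limits (rad/s): [2.22, 2.22, 2.79, 3.14, 3.14, 3.14].

INTERFACE

Orientations are given as [roll, pitch, yaw] about the fixed x, y, z axes, in that order (R = Rz(yaw) Ry(pitch) Rx(roll)).
In Python, from cell import env gives the robot as it stands.
- The arm moves only by the tool carry_out, never from a script. Its argument "series" is a list of rows, each a list of 4 numbers: the shift along the world's x, y, z normalised to -1 to 1, where 1 is 5 cm, then the turn about the world's z normalised to -1 to 1, where 1 is 6 degrees. In form: [[x, y, z, turn], ...]. A call has exactly 5 rows; each row shifts and turns the commanded pose from where the row before left it; what a row does not reach is not made up. A row lasts 1/10 s, in which the tool goes at most 50 mm and 8.59 degrees, less where a joint would pass 70% of its speed; a pose out of reach is approached as far as the arm can. A call with a number of a shift or a turn outside -1 to 1 is refused whole. A call with a gripper value outside its range is refused whole. "fingers" is the closure, from -1 (fully open) to 1 (shut), set as the call begins (left out, the last holds). The fingers move at their own pace and stop on an object; the grip force is fixed at half the most. Time passes only in rows, so rows that do not move let the fingers close, or fill a call up. It gives the time, the measured TCP pose, the force, the opening and the grip force at its end, in the units of the state.
- env.state(): the state, without advancing time (a new reading comes with each control period).
- env.read_camera(name): name is "side" or "top"; returns the picture (420x560x3 uint8, red, green, blue); there is no depth.
- env.calibration(name): a dict with "K" (3x3 intrinsics, pixels), "pose" (4x4, takes a point from camera to world coordinates). Camera axes: x right, y down, z forward; pixel columns grow to the right and rows downward; lengths in mm; the calibration is good to about 2 mm. A picture is of the moment at which its call begins. calibration takes no time and is no camera call.
- env.job_done(): hands the job in; it is judged then, once.
Trained networks look in the newest picture that a camera, given by its name, has taken for a name from the list of things; names that differ only in an ending like _2 or _b are one class to them, and where a whole thing is asked for, a point or a joint stands for the part that bears it (a point fixed in the world has none). Each returns a list of dicts, best first, with "conf" (0 to 1); they miss things now and then, are a little off and sometimes report something else, mostly with a low value. They report only what shows in the picture. A call takes as long as a camera call. They do not tell look-alikes from the thing itself.
- env.look_for(camera, label): "position" ([row, column] as shares, 0 to 1, of the picture: columns of its width, rows of its height, amid what is visible of it).
The state is a dict: "t": time; "joints": joint angles; "qvel": joint speeds; "tau": joint torques, N m; "eef_pos": TCP position; "tcp_rot": TCP orientation; "ft_force": force on the tool from outside, world axes, zero at the start; "moment": the same for the moment, N m; "opening": opening from 0.0 (shut) to 1.0 (fully open); "grip_force": force on a finger pad.
Only numpy, scipy, OpenCV 4.12 (cv2) and the standard library are available. Lean on these libraries where they do the work, as an engineer would, in place of code of your own. Each camera call takes 0.05 s, during which the arm holds its last target. There are 200 camera calls.

TASK

Take the long brush out of its cup and scrub out the leaning polishing barrel: three times, push the brush down the barrel until its bristle end presses gently on the inner floor, and draw it up until the bristles come out at the mouth. Then hang the brush by its hook over the bar of the drying rail, hanging free and still, and let go. Do not bang the barrel, and leave the other things on the bench where they are.

Things in the scene. Friction and masses are not known exactly. Their poses are not given: they have to be found in the camera images.
- brush: long scrubbing brush, 200 mm tall, 0.12 kg, standing bristles-down in the cup. Origin: centre of the flat bristle end; z up the shaft. Bristle head 38 mm across, z 0 to 40 mm; shaft 10 mm across; wooden handle block z 150 to 200, x -13 to 39, 14 mm thick in y (grip across y). A lip hangs from the block at x 31 to 39, z 121 to 150: shaft, block and lip form a hook open downwards, 26 mm wide
- brush_grip (a point): a good grip point on the handle block: on the shaft's axis, 178 mm above the bristle end; axes as the brush
- brush_hook (a point): apex of the notch inside the hook (an inverted V, its flanks falling 40 degrees to z 139 mm at shaft and lip), in which the bar should lie: brush x +18 mm, z 150 mm
- brush_cup: white round cup, fixed, 75 mm tall, 49 mm wide inside, inner floor 5 mm up, in which the brush stands at the start. Origin: centre of its underside
- barrel: black open round polishing barrel, fixed, leaning 17 to 29 degrees in its grey base, mouth roughly towards the robot. Origin: centre of its outer bottom; z along its axis out of the mouth. Outer diameter 76 mm, inner 66 mm, rim at z 115 mm. Its inner floor is an adjustable plate of unmeasured height: somewhere between z 10 and 38 mm
- barrel_end: the closed end of the barrel, carrying the adjustable floor plate (64 mm across). Origin and axes as the barrel's; it does not tell the plate's height
- tumbler: grey drive base under the barrel, fixed, 175 x 110 mm, 75 mm tall at its far end. Origin: centre of the underside below the barrel's bottom
- rail: drying rail, fixed: a horizontal steel bar 12 mm in diameter and 180 mm long along its y, on two end posts, its axis 210 mm above the bench. Origin on the bench under the middle of the bar
- rail_mid (a point): middle of the bar, on its axis
- solder_block: bystander: pale grey soldering block 90 x 70 x 30 mm. Origin: underside centre
- hammer: bystander: hammer lying on the bench, 200 mm long
- spirit_bottle: bystander: amber bottle, 60 mm across, 130 mm tall. Origin: underside centre
- jar: bystander: glass jar with lid, 66 mm across, 65 mm tall. Origin: underside centre
- parts_tray: bystander: divided grey tray 120 x 80 x 25 mm. Origin: underside centre
- beaker: bystander: empty steel beaker, 80 mm across, 90 mm tall. Origin: underside centre
There are look-alikes about, which are no part of the job. Of the things shaped like the brush, the brass one is meant.

How it is judged:
By the outcome, as a careful person would: the job done as asked, in the order asked, and still so for the second after the job is handed in, with the robot touching nothing.
It also fails if it takes over 72 s, if anything falls off the work surface, if the arm or the gripper's body presses on something with over 40 N, if the wrist force passes 120 N, or if a joint passes its speed limit or range.

## Working session

There is one attempt and no reset: what is moved stays moved. The work goes in short steps, Python scripts to look and compute and a tool call to move; the robot and the scene stay as the last step left them, time stands still between calls to the robot, and variables do not carry over. Pictures are saved under pics/ and viewed, at most 10 in all, crops included, and the job is handed in when it is done.

Besides the shell and the picture viewer there is one more tool, called as name(argument=value, ...) on one line, values as JSON. carry_out: Moves the arm, as the interface text tells. Its arguments: {"type":"object","properties":{"series":{"type":"array","items":{"type":"array","items":{"type":"number","minimum":-1,"maximum":1}}},"fingers":{"type":"number"}},"required":["series"]}

```bash
mkdir -p pics
cat > h.py <<'E'
from cell import env
import numpy as np, cv2
def snap(n,f):
    im=env.read_camera(n); cv2.imwrite(f'pics/{f}.png',im[:,:,::-1]); return im
def proj(n,p):
    c=env.calibration(n);T=np.linalg.inv(c['pose']);q=c['K']@(T[:3,:3]@np.array(p,float)+T[:3,3]);return q[:2]/q[2]
def ray(n,u,v):
    c=env.calibration(n);T=c['pose'];d=T[:3,:3]@np.linalg.inv(c['K'])@np.array([u,v,1.]);return T[:3,3],d/np.linalg.norm(d)
def atz(n,u,v,z):
    o,d=ray(n,u,v);return o+d*(z-o[2])/d[2]
def tri(a,b):
    o1,d1=ray('top',*a);o2,d2=ray('side',*b)
    s=np.linalg.lstsq(np.c_[d1,-d2],o2-o1,rcond=None)[0]
    p,q=o1+d1*s[0],o2+d2*s[1];return (p+q)/2,np.linalg.norm(p-q)
E
python3 - <<'E'
from h import *
np.set_printoptions(precision=1,suppress=True)
for n in('top','side'):
    snap(n,n+'0'); print(n,env.calibration(n)['pose'].tolist(),env.calibration(n)['K'].tolist())
    for l in['brush','brush_grip','brush_hook','brush_cup','barrel','barrel_end','tumbler','rail','rail_mid','beaker','jar','spirit_bottle']:
        print(l,[(round(r['position'][1]*560,1),round(r['position'][0]*420,1),round(r['conf'],2)) for r in env.look_for(n,l)])
print(env.state())
E
```

```text
top [[0.024685899300769452, -0.9792557017461436, 0.20111906168580793, 321.74716883083], [-0.9996901773892488, -0.024822368121794506, 0.0018437115496778022, -53.445326366800714], [0.003186786338077803, -0.2011022641306996, -0.9795650686678969, 1075.5203992797178], [0.0, 0.0, 0.0, 1.0]] [[412.7032866312617, 0.0, 276.723809117983], [0.0, 412.7032866312617, 208.88416175030338], [0.0, 0.0, 1.0]]
brush [(409.8, 229.7, 0.93), (364.5, 209.4, 0.92), (341.2, 264.0, 0.69), (399.5, 174.0, 0.57)]
brush_grip [(339.0, 263.3, 0.76), (403.8, 172.8, 0.68), (360.8, 209.4, 0.62), (410.3, 227.3, 0.56)]
brush_hook [(403.7, 172.4, 0.86), (412.9, 230.7, 0.82), (337.0, 264.4, 0.74), (366.7, 209.4, 0.69)]
brush_cup [(347.9, 223.8, 0.62)]
barrel [(256.0, 207.6, 0.72)]
barrel_end [(258.0, 206.2, 0.52)]
tumbler [(258.7, 197.9, 0.6)]
rail [(120.9, 224.9, 0.61)]
rail_mid [(122.7, 223.3, 0.85)]
beaker [(355.2, 135.8, 0.57)]
jar [(310.9, 136.7, 0.58)]
spirit_bottle [(194.2, 131.7, 0.69)]
side [[-0.9118045024978919, -0.28446708658492487, 0.29612670577720096, 162.82520144525685], [-0.410367735316008, 0.656776076676048
[... 554 characters left out ...]
, (289.2, 157.3, 0.62)]
brush_cup [(310.9, 199.9, 0.65), (227.9, 200.2, 0.36)]
barrel [(267.5, 236.6, 0.57)]
barrel_end []
tumbler [(261.3, 247.8, 0.57)]
rail [(207.3, 342.4, 0.85), (312.0, 156.2, 0.2)]
rail_mid [(207.1, 343.9, 0.9)]
beaker [(239.2, 169.3, 0.85)]
jar [(226.3, 198.9, 0.64)]
spirit_bottle [(206.2, 340.1, 0.17)]
{'t': 1.3, 'joints': array([-1.3,  0.5,  1.6, -0. ,  1.1, -0.1]), 'qvel': array([-0.,  0., -0.,  0.,  0., -0.]), 'tau': array([ -0. , -61.2, -25.8,   0.1,   0. ,  -0. ]), 'eef_pos': array([ 216.5, -586.3,  214.6]), 'tcp_rot': array([3.1, 0. , 0.4]), 'ft_force': array([-0.4,  0.9,  0.4]), 'moment': array([ 0.,  0., -0.]), 'grip_force': 0.0, 'opening': 1.0067463544104396}
```

View both.

View pics/top0.png

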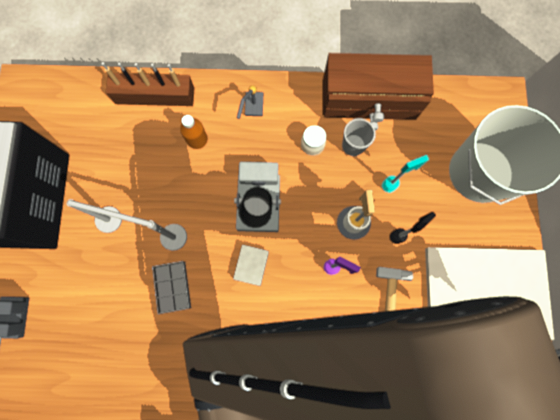

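View pics/side0.png

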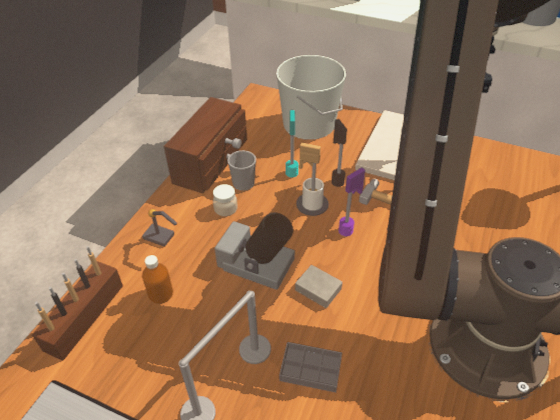

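The top view shows five objects of interest: the cup with the tan brush (358,215), teal (390,183), black (400,235) and purple (333,266) look-alike brushes, and the barrel (257,207) with the rail between (108,218) and (173,237). In the side view the brush block is at (311,152) and the cup at (313,195). The one in the cup matches the description; next is a close crop to check that, along with the barrel and rail.

Run:
```python
from h import *
t=cv2.imread('pics/top0.png');s=cv2.imread('pics/side0.png')
def c(im,x,y,w,h):return cv2.resize(im[y:y+h,x:x+w],(400,300),interpolation=cv2.INTER_CUBIC)
cv2.imwrite('pics/m1.png',np.vstack([np.hstack([c(t,320,180,80,60),c(s,270,135,100,75)]),np.hstack([c(t,217,157,80,60),c(s,210,205,100,75)])]))
```

```text
(no output)
```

View pics/m1.png

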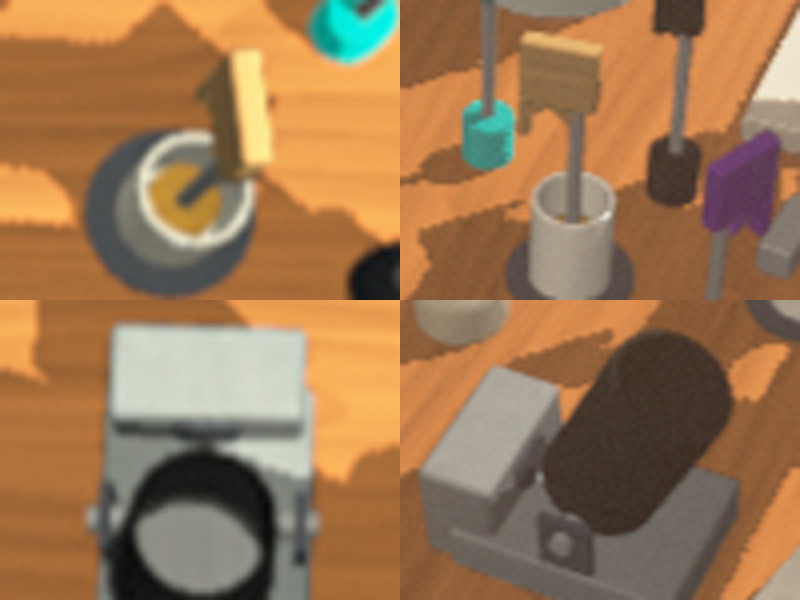

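The crop confirms it: brass bristles, with the brush in the white cup and its lip towards world +x. The barrel's grey plate is visible in the top view (≈(257,207)). Next I'll fit poses.

```bash
cat > fit.py <<'E'
from h import *
from scipy.optimize import differential_evolution as DE
np.set_printoptions(precision=1,suppress=True)
T=cv2.imread('pics/top0.png');S=cv2.imread('pics/side0.png')
print('block top z205', [atz('top',320+x/5,180+y/5,205)[:2] for x,y in((233,55),(261,50),(271,163),(243,172))])
print('side top edge z205',[atz('side',270+x/4,135+y/4,205)[:2] for x,y in((121,35),(202,42))])
print('cup mouth z75',atz('top',320+195/5,180+189/5,75),atz('side',270+174/4,135+202/4,75),tri((320+195/5,180+189/5),(270+174/4,135+202/4)))
print('disc',atz('top',320+170/5,180+213/5,2))
print('bar top',atz('top',70,204,210),atz('top',152,226,210),'side',atz('side',184,362,210),atz('side',252,295,210))
print('posts',atz('top',108,218,5),atz('top',173,237,5),'side',atz('side',198,411,5),atz('side',255,349,5))
# barrel
def mask(im,x,y,w,h,th):
    m=np.zeros(im.shape[:2],np.uint8);m[y:y+h,x:x+w]=(im[y:y+h,x:x+w].max(2)<th);return m
ms=mask(S,240,208,60,65,75)
n,l,st,_=cv2.connectedComponentsWithStats(ms);k=1+st[1:,4].argmax();ms=(l==k).astype(np.uint8)
ms=cv2.morphologyEx(ms,cv2.MORPH_OPEN,np.ones((5,5),np.uint8))
mt=mask(T,235,183,42,50,75)
cs,_=cv2.findContours(mt,0,1);c=max(cs,key=cv2.contourArea);mt=cv2.drawContours(np.zeros_like(mt),[cv2.convexHull(c)],-1,1,-1)
print(ms.sum(),mt.sum(),cv2.boundingRect(ms),cv2.boundingRect(mt))
a=np.linspace(0,2*np.pi,40)
def frame(p):
    th,az=p[3:5];z=np.array([np.sin(th)*np.cos(az),np.sin(th)*np.sin(az),np.cos(th)])
    pp=np.array([np.cos(th)*np.cos(az),np.cos(th)*np.sin(az),-np.sin(th)]);return z,pp,np.cross(z,pp)
CAL={n:(env.calibration(n)['K'],np.linalg.inv(env.calibration(n)['pose'])) for n in('top','side')}
def P(n,X):
    K,M=CAL[n];q=(X@M[:3,:3].T+M[:3,3])@K.T;return q[:,:2]/q[:,2:]
def ring(p,h,r):
    z,u,v=frame(p);return p[:3]+h*z+r*(np.cos(a)[:,None]*u+np.sin(a)[:,None]*v)
def render(n,p):
    X=P(n,np.vstack([ring(p,0,38),ring(p,115,38)]));h=cv2.convexHull(X.astype(np.float32))
    m=np.zeros((420,560),np.uint8);cv2.fillConvexPoly(m,np.round(h*16).astype(np.int32),1,shift=4);return m
def cost(p):
    c=0
    for n,m in(('side',ms),('top',mt)):
        r=render(n,p)
        if n=='top': w=np.zeros_like(r);w[191:,:]=1;r=r*w;m=m*w
        c+=1-(r&m).sum()/max(1,(r|m).sum())
    return c
if __name__=='__main__':
    g=atz('top',257,200,60)
    r=DE(cost,[(g[0]-60,g[0]+80),(g[1]-30,g[1]+30),(0,80),(.25,.55),(np.pi-.6,np.pi+.6)],seed=1,maxiter=80,popsize=12)
    p=r.x;print(p,np.degrees(p[3:]),r.fun,'mouth',p[:3]+115*frame(p)[0]);np.save('bar.npy',p)
    o=[]
    for im,n,m in((T,'top',mt),(S,'side',ms)):
        im=cv2.resize(im,None,fx=8,fy=8,interpolation=cv2.INTER_CUBIC)
        for h,rr,col in((115,38,(0,0,255)),(115,33,(0,255,0)),(0,38,(255,0,0)),(10,32,(255,255,0)),(24,32,(0,255,255)),(38,32,(255,0,255))):
            cv2.polylines(im,[np.round((P(n,ring(p,h,rr))+.5)*8).astype(np.int32)],True,col,1)
        x,y=(232,165) if n=='top' else (230,205)
        o.append(im[y*8:y*8+560,x*8:x*8+400])
    cv2.imwrite('pics/fit.png',np.hstack(o))
E
python3 fit.py
```

```text
block top z205 [array([ 545.1, -246.2]), array([ 547.7, -258.4]), array([ 497.6, -261.6]), array([ 493.4, -249.5])]
side top edge z205 [array([ 547.6, -247.9]), array([ 498.1, -261.4])]
cup mouth z75 [ 509.9 -254.9   75. ] [ 507.1 -249.1   75. ] (array([ 510.5, -256.5,   67.6]), np.float64(1.5354719689090286))
disc [ 510.4 -256.2    2. ]
bar top [498.9 391.2 210. ] [455.7 211.7 210. ] side [500.7 391.4 210. ] [454.6 219.1 210. ]
posts [505.8 392.    5. ] [459.8 217.3   5. ] side [502.8 389.2   5. ] [458.3 218.6   5. ]
1458 1214 (246, 214, 46, 49) (238, 183, 35, 45)
[551.5  -1.9  54.6   0.4   3.1] [ 24.2 179. ] 0.1425647874765127 mouth [504.4  -1.  159.5]
```

View pics/fit.png

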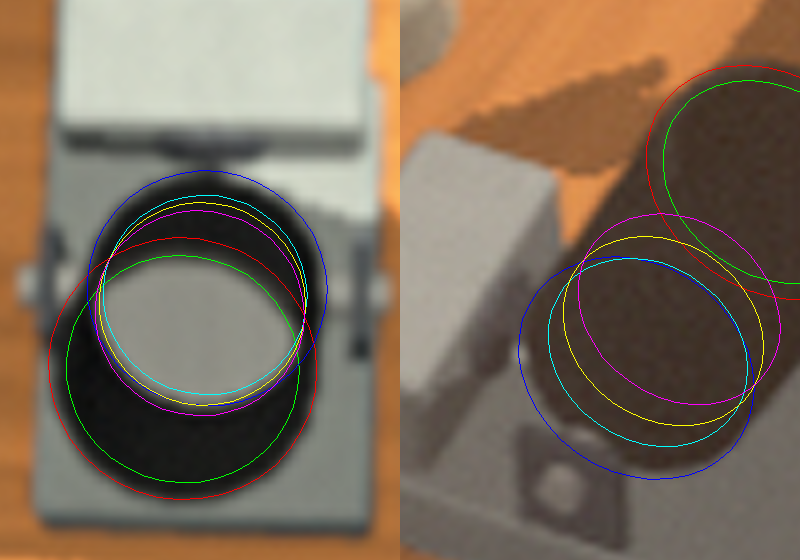

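The overlay fits the barrel: mouth ≈(504,-1,160), lean ≈24°, azimuth ≈179°, with the plate low at h≈10–25. Now checking the brush yaw with a wireframe.

```bash
cat > bw.py <<'E'
from h import *
def wire(im,n,x,y,z,yaw,sc,col):
    c,s=np.cos(yaw),np.sin(yaw)
    for (x0,x1,z0,z1) in((-13,39,150,200),(31,39,121,150)):
        for yy in(-7,7):
            q=[(x0,yy,z0),(x1,yy,z0),(x1,yy,z1),(x0,yy,z1)]
            pts=np.array([proj(n,(x+c*a-s*b,y+s*a+c*b,z+d)) for a,b,d in q])
            cv2.polylines(im,[np.round((pts+.5)*sc).astype(np.int32)],True,col,1)
E
python3 - <<'E'
from bw import *
o=[]
for n,(x,y) in(('top',(340,180)),('side',(290,135))):
    im=cv2.resize(cv2.imread(f'pics/{n}0.png'),None,fx=10,fy=10,interpolation=cv2.INTER_CUBIC)
    wire(im,n,509,-254.5,5,np.radians(4),10,(255,0,0));wire(im,n,509,-254.5,5,np.radians(12),10,(0,0,255))
    o.append(im[y*10:y*10+500,x*10:x*10+400])
cv2.imwrite('pics/w.png',np.hstack(o))
E
```

```text
(no output)
```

View pics/w.png

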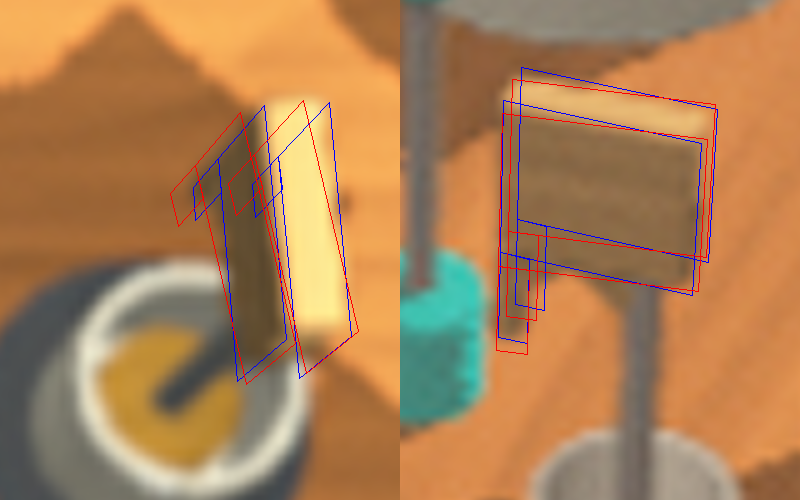

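Run:
```python
from h import *
np.set_printoptions(precision=4,suppress=True)
s=env.state();print(s['tcp_rot'],np.degrees(s['tcp_rot']),s['eef_pos'],s['ft_force'])
for n,b,t in(('teal',(390,185),(417,163)),('black',(398,237),(425,222)),('purple',(331,268),(345,264))):print(n,atz('top',*b,5)[:2],atz('top',*t,200)[:2])
```

```text
[3.1416 0.     0.3538] [179.9997   0.0019  20.2712] [ 216.5452 -586.2813  214.6214] [-0.4157  0.9152  0.445 ]
teal [ 614.6207 -353.5606] [ 613.2898 -360.3756]
black [ 474.5698 -370.1953] [ 480.7643 -371.8173]
purple [ 389.8224 -194.8977] [ 386.526  -198.6755]
```

carry_out(series=[[0,0,1,0],[0.9,0.5,0,0],[0.9,1,0,0],[0.9,1,0,0],[0.9,1,0,0]], fingers=0)

```text
t: 1.8
eef_pos: [361.6, -449.0, 264.8]
tcp_rot: [3.141, -0.0, 0.353]
ft_force: [1.0, 0.2, 0.8]
opening: 0.635
grip_force: 0.0
```

carry_out(series=[[0.6,0.8,0,-0.6],[0.6,0.8,0,-0.6],[0.6,0.8,0,-0.6],[0,0,0,-0.5],[0,0,0,0]])

```text
t: 2.3
eef_pos: [451.4, -329.4, 264.8]
tcp_rot: [3.141, -0.0, 0.115]
ft_force: [-0.4, -0.4, 0.2]
opening: 0.5
grip_force: 0.0
```

carry_out(series=[[0.6,0.75,0,0],[0.56,0.74,0,0],[0,0,0,0],[0,0,-0.5,0],[0,0,0,0]])

```text
t: 2.8
eef_pos: [507.3, -256.3, 237.4]
tcp_rot: [-3.139, 0.003, 0.113]
ft_force: [0.6, -0.3, 0.1]
opening: 0.5
grip_force: 0.0
```

Run:
```python
from h import *
a=snap('top','t1');b=snap('side','s1')
def c(im,x,y):return cv2.resize(im[y:y+75,x:x+50],(400,600),interpolation=cv2.INTER_CUBIC)[:,:,::-1]
cv2.imwrite('pics/m2.png',np.hstack([c(a,335,170),c(b,285,115)]))
```

```text
(no output)
```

View pics/m2.png

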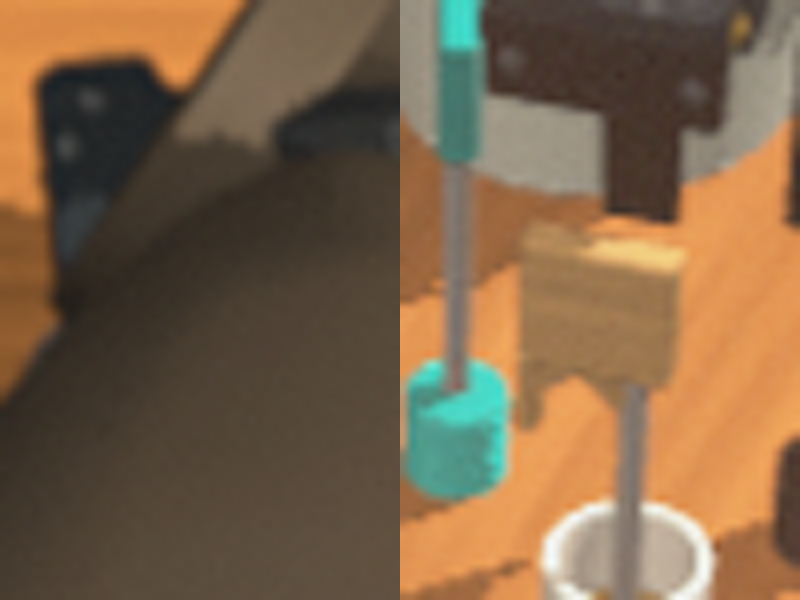

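The side crop shows the finger at (315,141) straight above the shaft at (314,165). Descending and gripping.

carry_out(series=[[0.04,0.03,-0.4,0],[0,0,-0.4,0],[0,0,-0.4,0],[0,0,-0.25,0],[0,0,0,0]])

```text
t: 3.4
eef_pos: [510.1, -255.0, 166.5]
tcp_rot: [-3.141, 0.001, 0.112]
ft_force: [0.1, -0.5, -0.0]
opening: 0.498
grip_force: 0.0
```

carry_out(series=[[0,0,0,0],[0,0,0,0],[0,0,0,0],[0,0,0,0],[0,0,0,0]], fingers=1)

```text
t: 3.9
eef_pos: [510.7, -254.6, 167.5]
tcp_rot: [3.141, -0.0, 0.113]
ft_force: [-0.5, 0.0, 1.2]
opening: 0.143
grip_force: 30.0
```

carry_out(series=[[0,0,0.2,0],[0,0,0.6,0],[0,0,0.8,0],[0,0,0.8,0],[0,0,0.8,0]])

```text
t: 4.4
eef_pos: [510.3, -254.3, 329.5]
tcp_rot: [3.141, -0.0, 0.113]
ft_force: [1.2, 0.2, -1.9]
opening: 0.144
grip_force: 30.0
```

carry_out(series=[[0,0,0.6,0],[0,0.4,0,-0.3],[-0.1,0.7,0,-0.4],[-0.1,0.8,0,-0.4],[-0.1,0.8,0,-0.2]])

```text
t: 4.9
eef_pos: [495.0, -118.2, 357.7]
tcp_rot: [3.142, -0.0, -0.026]
ft_force: [0.6, 1.1, -1.0]
opening: 0.143
grip_force: 30.0
```

carry_out(series=[[-0.1,0.8,0,0],[0,0.8,0,0],[0,0.4,0,0],[0,0.15,0,0],[0,0,0,0]])

```text
t: 5.4
eef_pos: [490.5, -11.5, 357.6]
tcp_rot: [3.141, -0.0, -0.022]
ft_force: [-0.4, -0.0, -1.3]
opening: 0.141
grip_force: 30.0
```

Run:
```python
from h import *
print(env.state())
a=snap('top','t2');b=snap('side','s2')
def c(im,x,y):return cv2.resize(im[y:y+120,x:x+80],(400,600),interpolation=cv2.INTER_CUBIC)[:,:,::-1]
cv2.imwrite('pics/m3.png',np.hstack([c(a,230,130),c(b,230,130)]))
```

```text
{'t': 5.4, 'joints': array([-1.58103535e-01,  1.70094304e-01,  1.65611457e+00, -2.04856417e-04,
        1.31497695e+00,  1.43445788e+00]), 'qvel': array([-0.03463543,  0.00803942, -0.00171729, -0.00624721, -0.00407571,
       -0.01924436]), 'tau': array([  1.63093384, -42.93350816, -29.49674606,   0.15867419,
        -0.04800555,   0.27325876]), 'eef_pos': array([490.52206777, -11.52824556, 357.62707845]), 'tcp_rot': array([ 3.14134099e+00, -3.76113849e-04, -2.17132478e-02]), 'ft_force': array([-0.44982637, -0.03497104, -1.33032052]), 'moment': array([ 0.05630846,  0.02700691, -0.06838606]), 'grip_force': 29.99368518590927, 'opening': 0.1414850131432284}
```

View pics/m3.png

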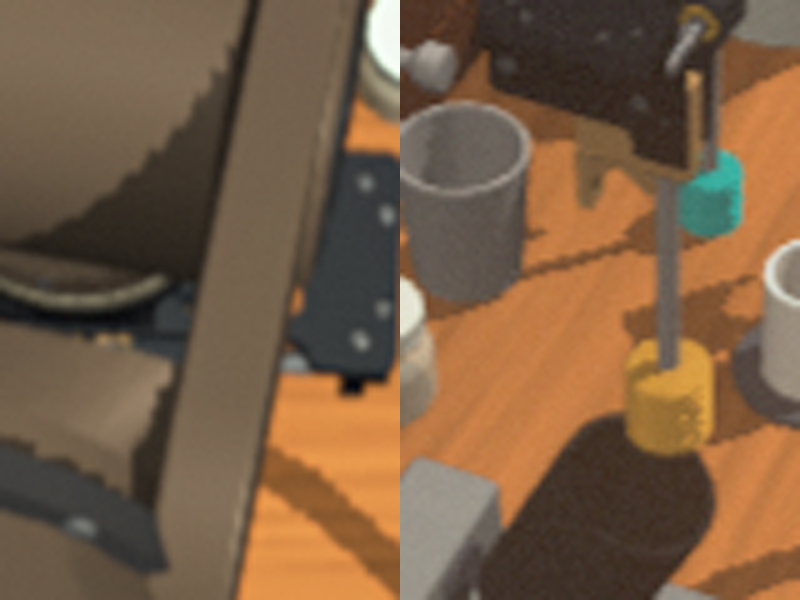

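carry_out(series=[[-0.08,0.12,0,0],[0,0.1,-0.1,0],[0,0,-0.12,0],[0,0,-0.1,0],[0,0,0,0]])

```text
t: 6.0
eef_pos: [486.4, -1.2, 340.2]
tcp_rot: [-3.142, 0.002, -0.023]
ft_force: [-0.6, 0.3, -0.6]
opening: 0.145
grip_force: 30.0
```

```bash
cat > ov.py <<'E'
import sys
from h import *
from fit import P,ring
s=env.state();print(s['eef_pos'],s['ft_force'],s['moment'])
b=cv2.resize(snap('side',sys.argv[1]),None,fx=8,fy=8,interpolation=cv2.INTER_CUBIC)[:,:,::-1].copy()
p=np.load('bar.npy');e=s['eef_pos']
tip=e-[0,0,162.5]
v=np.array([*tip,0,np.pi])
for q,h,r,c in((v,0,19,(255,0,0)),(v,40,19,(255,0,0)),(p,115,38,(0,0,255)),(p,115,33,(0,255,0))):
    cv2.polylines(b,[np.round((P('side',ring(q,h,r))+.5)*8).astype(np.int32)],True,c,1)
u,w=P('side',tip[None])[0]
x,y=int(np.clip(u*8-400,0,3600)),int(np.clip(w*8-330,0,2700));cv2.imwrite(f'pics/{sys.argv[1]}o.png',b[y:y+600,x:x+800])
E
python3 ov.py s3 | tail -1
```

```text
[486.4  -1.2 340.2] [-0.6  0.3 -0.6] [ 0.  0. -0.]
```

View pics/s3o.png

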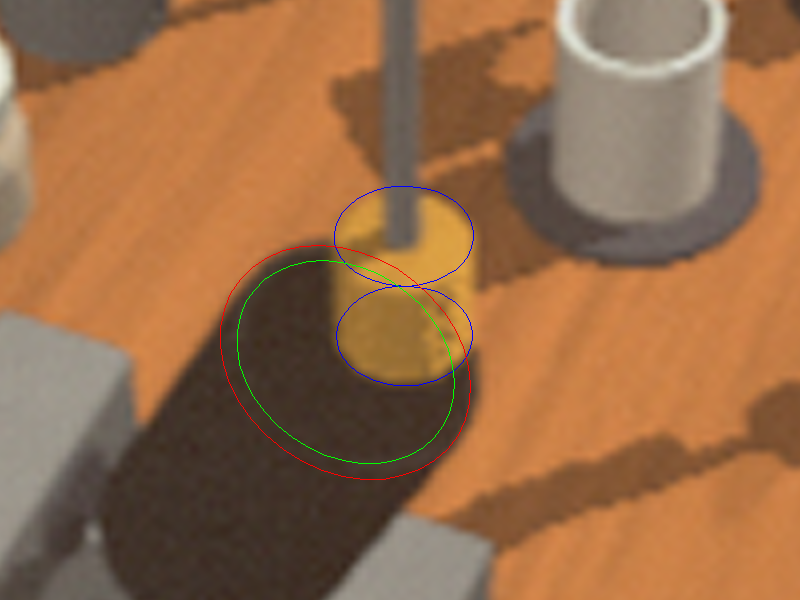

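The overlay matches the brush well and the barrel rim within about 1 px; the tip sits over the mouth at (282,221). Inserting along the axis.

carry_out(series=[[0.06,-0.02,-0.14,0],[0.09,0,-0.2,0],[0.09,0,-0.2,0],[0.09,0,-0.2,0],[0,0,0,0]])

```text
t: 6.55
eef_pos: [503.2, -2.0, 302.3]
tcp_rot: [-3.141, 0.003, -0.023]
ft_force: [0.0, 0.1, -0.8]
opening: 0.146
grip_force: 30.0
```

carry_out(series=[[0.09,0,-0.2,0],[0.09,0,-0.2,0],[0.09,0,-0.2,0],[0.07,0,-0.15,0],[0,0,0,0]])

```text
t: 7.05
eef_pos: [520.1, -2.0, 265.4]
tcp_rot: [-3.141, 0.002, -0.023]
ft_force: [0.5, -0.3, -1.0]
opening: 0.147
grip_force: 30.0
```

carry_out(series=[[0.03,0,-0.1,0],[0.03,0,-0.1,0],[0.03,0,-0.1,0],[0,0,0,0],[0,0,0,0]])

```text
t: 7.55
eef_pos: [524.6, -2.0, 251.7]
tcp_rot: [3.142, 0.0, -0.023]
ft_force: [1.2, -0.5, -1.1]
opening: 0.147
grip_force: 30.0
```

carry_out(series=[[0.03,0,-0.08,0],[0.03,0,-0.08,0],[0,0,0,0],[0,0,0,0],[0,0,0,0]])

```text
t: 8.05
eef_pos: [526.9, -1.9, 243.2]
tcp_rot: [-3.142, 0.002, -0.023]
ft_force: [-5.2, 0.2, -4.7]
opening: 0.147
grip_force: 30.0
```

carry_out(series=[[0.02,0,-0.06,0],[0,0,0,0],[0.02,0,-0.06,0],[0,0,0,0],[0,0,0,0]])

```text
t: 8.55
eef_pos: [529.9, -2.1, 239.3]
tcp_rot: [3.141, -0.002, -0.023]
ft_force: [-7.5, -0.0, 12.1]
opening: 0.144
grip_force: 30.0
```

carry_out(series=[[-0.06,0,0,0],[0,0,0,0],[0,0,0,0],[0,0,0,0],[0,0,0,0]])

```text
t: 9.05
eef_pos: [528.3, -2.2, 239.2]
tcp_rot: [3.141, -0.005, -0.023]
ft_force: [0.5, 0.5, 7.8]
opening: 0.146
grip_force: 30.0
```

```bash
python3 ov.py s4 | tail -1;python3 -c "
from h import *
print(env.state())"
```

```text
[528.3  -2.2 239.2] [0.5 0.5 7.8] [ 0.1 -0.2 -0.1]
{'t': 9.1, 'joints': array([-1.29213461e-01,  3.25343323e-01,  1.76573149e+00,  1.58276499e-04,
        1.04540227e+00,  1.46488399e+00]), 'qvel': array([ 0.00020077, -0.00079831, -0.00060078, -0.00196311, -0.00132474,
       -0.00070223]), 'tau': array([-8.97438987e-02, -4.52804446e+01, -2.24701095e+01, -9.08612064e-02,
        1.26813808e-01, -3.42620490e-02]), 'eef_pos': array([528.26968986,  -2.15046941, 239.14054611]), 'tcp_rot': array([ 3.14118843, -0.00510142, -0.02337913]), 'ft_force': array([0.69572826, 0.98724953, 7.22691868]), 'moment': array([ 0.13757189, -0.23056811,  0.02182304]), 'grip_force': 30.00116229057312, 'opening': 0.1465096103339209}
```

View pics/s4o.png

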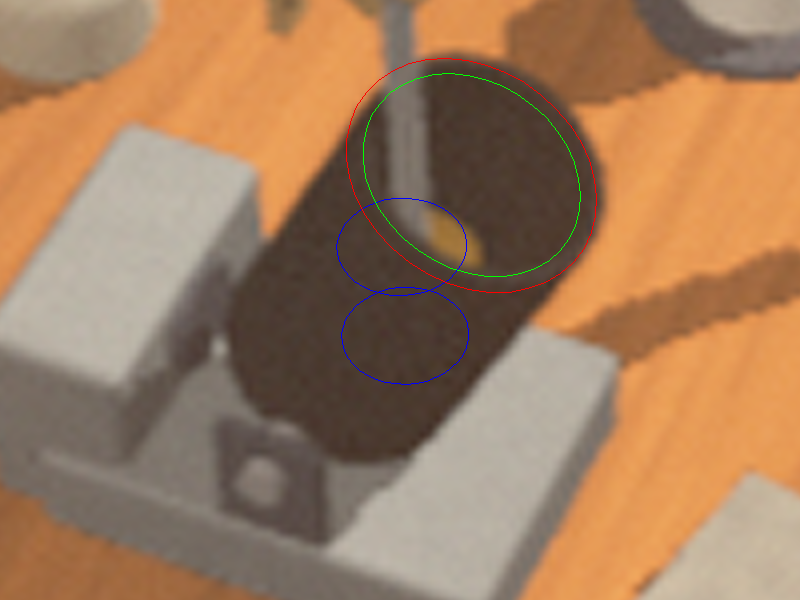

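The force is now purely vertical at 7.5 N, so the bristle is on the floor, with the shaft resting near the far rim. The brush is vertical and can pivot in the grip, so I'll ease the TCP towards the robot to line it up with the barrel.

carry_out(series=[[-0.04,0,0.08,0],[-0.06,0,0,0],[-0.06,0,0,0],[-0.06,0,0,0],[0,0,0,0]])

```text
t: 9.6
eef_pos: [515.4, -2.0, 241.8]
tcp_rot: [3.141, -0.0, -0.023]
ft_force: [2.1, 0.4, 2.3]
opening: 0.143
grip_force: 30.0
```

carry_out(series=[[-0.06,0,0,0],[-0.06,0,0,0],[-0.06,0,0,0],[0,0,0,0],[0,0,0,0]])

```text
t: 10.1
eef_pos: [506.3, -2.0, 241.5]
tcp_rot: [3.142, 0.001, -0.023]
ft_force: [1.6, 0.2, 0.6]
opening: 0.146
grip_force: 30.0
```

carry_out(series=[[-0.08,0,-0.02,0],[-0.08,0,-0.02,0],[-0.08,0,-0.02,0],[-0.08,0,-0.02,0],[0,0,0,0]])

```text
t: 10.6
eef_pos: [489.9, -2.0, 237.4]
tcp_rot: [3.141, 0.001, -0.023]
ft_force: [2.7, 0.5, 0.9]
opening: 0.144
grip_force: 30.0
```

carry_out(series=[[-0.08,0,-0.03,0],[-0.04,0,-0.03,0],[0,0,0,0],[0,0,0,0],[0,0,0,0]])

```text
t: 11.1
eef_pos: [484.4, -2.0, 234.4]
tcp_rot: [3.142, 0.001, -0.023]
ft_force: [1.2, -0.4, -0.5]
opening: 0.148
grip_force: 30.0
```

carry_out(series=[[0.03,0,-0.06,0],[0,0,0,0],[0.03,0,-0.06,0],[0,0,0,0],[0,0,0,0]])

```text
t: 11.6
eef_pos: [487.5, -2.0, 230.7]
tcp_rot: [3.141, -0.001, -0.023]
ft_force: [-8.4, 0.6, 28.0]
opening: 0.146
grip_force: 30.0
```

carry_out(series=[[0.02,0,-0.04,0],[0,0,0,0],[0.02,0,-0.04,0],[0,0,0,0],[0,0,0,0]])

```text
t: 12.1
eef_pos: [490.0, -2.1, 227.6]
tcp_rot: [3.141, -0.003, -0.023]
ft_force: [-9.9, 1.2, 34.3]
opening: 0.143
grip_force: 30.0
```

carry_out(series=[[-0.04,0,0.08,0],[-0.1,0,0.22,0],[-0.16,0,0.36,0],[-0.16,0,0.36,0],[-0.16,0,0.36,0]])

```text
t: 12.6
eef_pos: [457.5, -1.9, 294.2]
tcp_rot: [-3.141, 0.002, -0.023]
ft_force: [1.3, 0.1, -1.6]
opening: 0.149
grip_force: 30.0
```

carry_out(series=[[-0.16,0,0.36,0],[-0.06,0,0.12,0],[0,0,0,0],[0,0,0,0],[0,0,0,0]])

```text
t: 13.1
eef_pos: [447.5, -2.0, 316.7]
tcp_rot: [-3.141, 0.002, -0.023]
ft_force: [0.3, -0.5, -2.0]
opening: 0.145
grip_force: 30.0
```

```bash
sed -i 's/^tip=.*/t=np.radians(float(sys.argv[2]));L=float(sys.argv[3]);az=np.array([-np.sin(t),0,np.cos(t)]);tip=e-19*np.array([0,0,-1])-(L+19)*az/;s/^v=.*/v=np.array([*tip,t,np.pi])/' ov.py; python3 ov.py s5 22 159|tail -1
```

```text
[447.5  -2.  316.7] [ 0.3 -0.5 -2. ] [-0.   0.1 -0. ]
```

View pics/s5o.png

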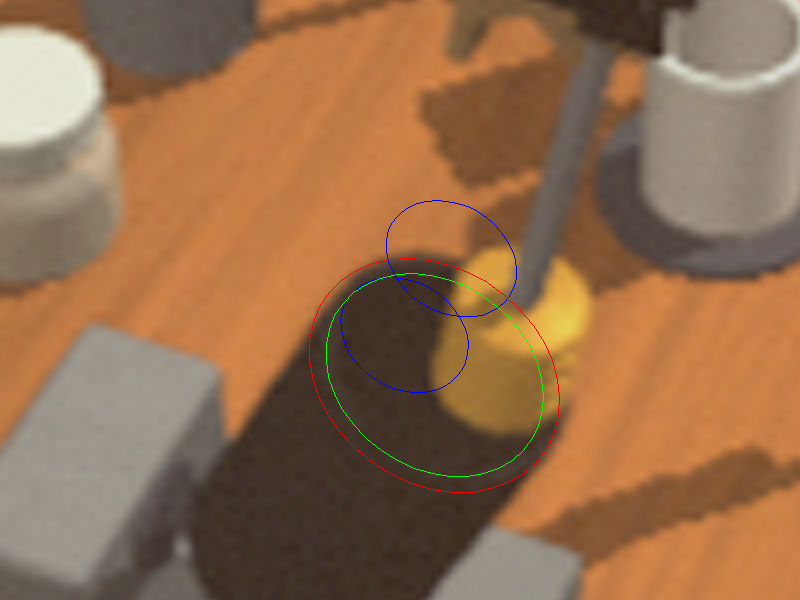

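```bash
cat > tilt.py <<'E'
from h import *
from fit import P,frame
from scipy.optimize import least_squares as LS
e=np.array([447.5,-2,316.7])+[0,0,19]
def ax(t):return np.array([-np.sin(t),0,np.cos(t)])
t0=np.radians(22);tip0=e-178*ax(t0);u,w=P('side',tip0[None])[0]
off=np.array([int(u*8-400),int(w*8-330)])
obs=(np.array([[530,305],[593,60],[510,378]])+off)/8-.5
def f(q):
    t,L,s=q;tip=e-L*ax(t);X=np.array([tip+40*ax(t),tip+(s)*ax(t),tip]);return (P('side',X)-obs).ravel()
r=LS(f,[.2,178,120]);t,L,s=r.x;tip=e-L*ax(t);p=np.load('bar.npy');z,pp,v=frame(p)
print(np.degrees(t),L,s,r.fun,tip,'axial',(tip-p[:3])@z,'r',(tip-p[:3])@pp)
E
python3 tilt.py|tail -2
```

```text
1458 1214 (246, 214, 46, 49) (238, 183, 35, 45)
11.64941272898455 176.43803819890363 137.45089484156972 [ 0.2 -0.9  1.3  0.4 -0.6  0.9] [483.1  -2.  162.9] axial 126.77372628262287 r 17.971170674845986
```

Tilt is 11.6° and the tip is 12 mm outside the mouth, with the plate at h≈24 mm. I'll centre the head by moving +10 mm in x, then start stroke 2.

carry_out(series=[[0.1,0,0.04,0],[0.1,0,0,0],[0,0,0,0],[0.06,0,-0.14,0],[0.1,0,-0.22,0]])

```text
t: 13.65
eef_pos: [465.9, -2.0, 301.3]
tcp_rot: [3.141, -0.001, -0.023]
ft_force: [0.3, 0.8, -2.1]
opening: 0.146
grip_force: 30.0
```

carry_out(series=[[0.13,0,-0.28,0],[0.13,0,-0.28,0],[0.13,0,-0.28,0],[0.1,0,-0.22,0],[0,0,0,0]])

```text
t: 14.15
eef_pos: [490.0, -2.0, 246.8]
tcp_rot: [-3.141, 0.003, -0.023]
ft_force: [-1.2, 0.2, -1.1]
opening: 0.147
grip_force: 30.0
```

carry_out(series=[[0.05,0,-0.12,0],[0.04,0,-0.08,0],[0,0,0,0],[0.02,0,-0.04,0],[0,0,0,0]])

```text
t: 14.65
eef_pos: [495.7, -2.0, 236.7]
tcp_rot: [3.141, -0.0, -0.023]
ft_force: [0.5, -0.2, -1.1]
opening: 0.149
grip_force: 30.0
```

carry_out(series=[[0.01,0,-0.03,0],[0,0,0,0],[0,0,0,0],[0,0,0,0],[0,0,0,0]])

```text
t: 15.15
eef_pos: [496.1, -2.0, 235.2]
tcp_rot: [3.141, -0.0, -0.023]
ft_force: [0.4, -0.4, -2.1]
opening: 0.15
grip_force: 30.0
```

carry_out(series=[[0.01,0,-0.03,0],[0,0,0,0],[0.01,0,-0.03,0],[0,0,0,0],[0,0,0,0]])

```text
t: 15.65
eef_pos: [497.1, -2.0, 232.3]
tcp_rot: [3.141, -0.0, -0.023]
ft_force: [-0.2, 1.1, 2.3]
opening: 0.148
grip_force: 30.0
```

Contact is starting.

carry_out(series=[[0.01,0,-0.02,0],[0,0,0,0],[0,0,0,0],[0,0,0,0],[0,0,0,0]])

```text
t: 16.15
eef_pos: [497.4, -2.0, 232.0]
tcp_rot: [3.141, -0.0, -0.023]
ft_force: [-5.3, 0.4, 11.4]
opening: 0.142
grip_force: 30.0
```

Pressed at about 12 N. Drawing up.

carry_out(series=[[-0.04,0,0.08,0],[-0.1,0,0.22,0],[-0.16,0,0.36,0],[-0.16,0,0.36,0],[-0.16,0,0.36,0]])

```text
t: 16.65
eef_pos: [466.0, -2.0, 301.3]
tcp_rot: [3.142, -0.0, -0.023]
ft_force: [0.4, -0.3, -2.2]
opening: 0.146
grip_force: 30.0
```

carry_out(series=[[-0.16,0,0.36,0],[-0.06,0,0.14,0],[0,0,0,0],[0,0,0,0],[0,0,0,0]])

```text
t: 17.15
eef_pos: [455.6, -2.0, 324.3]
tcp_rot: [-3.141, 0.001, -0.023]
ft_force: [-0.8, -0.5, -1.1]
opening: 0.148
grip_force: 30.0
```

```bash
python3 ov.py s6 11.6 157.4|tail -1
```

```text
[455.6  -2.  324.3] [-0.8 -0.5 -1.1] [-0.  0. -0.]
```

View pics/s6o.png

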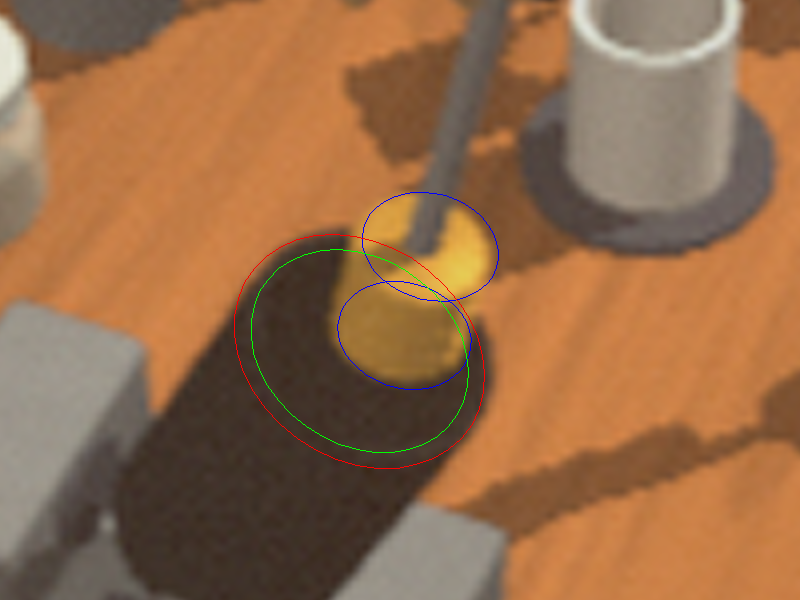

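That used up my viewing budget; I've actually gone one picture over it, so from here I'll use numbers only. The tip sits centred just outside the mouth. Stroke 3.

carry_out(series=[[0.06,0,-0.14,0],[0.14,0,-0.32,0],[0.14,0,-0.32,0],[0.14,0,-0.32,0],[0.12,0,-0.26,0]])

```text
t: 17.7
eef_pos: [485.8, -2.0, 255.4]
tcp_rot: [-3.142, 0.001, -0.023]
ft_force: [0.3, -0.2, -1.0]
opening: 0.145
grip_force: 30.0
```

carry_out(series=[[0.1,0,-0.22,0],[0.06,0,-0.12,0],[0,0,0,0],[0.02,0,-0.04,0],[0,0,0,0]])

```text
t: 18.2
eef_pos: [494.7, -2.1, 238.5]
tcp_rot: [3.141, -0.001, -0.023]
ft_force: [-0.3, -1.1, -1.1]
opening: 0.147
grip_force: 30.0
```

carry_out(series=[[0.02,0,-0.04,0],[0,0,0,0],[0.02,0,-0.04,0],[0,0,0,0],[0,0,0,0]])

```text
t: 18.7
eef_pos: [496.6, -2.0, 234.1]
tcp_rot: [3.142, 0.0, -0.023]
ft_force: [-0.3, 1.0, -1.2]
opening: 0.144
grip_force: 30.0
```

carry_out(series=[[0.01,0,-0.02,0],[0,0,0,0],[0,0,0,0],[0,0,0,0],[0,0,0,0]])

```text
t: 19.2
eef_pos: [497.1, -2.0, 233.2]
tcp_rot: [3.142, -0.0, -0.023]
ft_force: [-0.1, 1.1, -1.8]
opening: 0.141
grip_force: 30.0
```

carry_out(series=[[0.01,0,-0.02,0],[0,0,0,0],[0,0,-0.01,0],[0,0,0,0],[0,0,0,0]])

```text
t: 19.7
eef_pos: [497.6, -2.0, 232.2]
tcp_rot: [3.141, -0.001, -0.023]
ft_force: [-3.0, 0.8, 7.8]
opening: 0.146
grip_force: 30.0
```

carry_out(series=[[-0.04,0,0.08,0],[-0.1,0,0.22,0],[-0.16,0,0.36,0],[-0.16,0,0.36,0],[-0.16,0,0.36,0]])

```text
t: 20.2
eef_pos: [466.0, -2.0, 301.9]
tcp_rot: [3.141, -0.0, -0.023]
ft_force: [-0.8, -0.2, -1.5]
opening: 0.147
grip_force: 30.0
```

carry_out(series=[[-0.16,0,0.36,0],[-0.1,0,0.22,0],[0,0,0.2,0],[0,0,0,0],[0,0,0,0]])

```text
t: 20.7
eef_pos: [453.7, -2.0, 339.3]
tcp_rot: [3.142, 0.0, -0.023]
ft_force: [-0.1, 0.3, -1.5]
opening: 0.145
grip_force: 30.0
```

```bash
cat > rail.py <<'E'
from h import *
np.set_printoptions(precision=1,suppress=True)
for n in('top','side'):
    im=cv2.imread(f'pics/{n}0.png');hsv=cv2.cvtColor(im,cv2.COLOR_BGR2HSV)
    out=[]
    for s in np.linspace(0.12,.88,15):
        c=np.array([455.2,215.4,210])*(1-s)+np.array([500,391.3,210])*s
        nx=np.array([.969,-.246,0]); o=np.arange(-30,31,1.)
        px=np.array([proj(n,c+k*nx) for k in o]).astype(np.float32)
        S=cv2.remap(hsv[:,:,1],px[None,:,0],px[None,:,1],cv2.INTER_LINEAR)[0]
        m=S<110; 
        l,lab=cv2.connectedComponents(m.astype(np.uint8)[None])
        best=min(([o[lab[0]==k].mean(),(lab[0]==k).sum()] for k in range(1,l)),key=lambda t:abs(t[0]),default=None)
        out.append([np.round(s,2),*best] if best else None)
    print(n,[tuple(np.round(q,1)) for q in out if q])
    for r in env.look_for(n,'rail_mid')[:1]: print(atz(n,r['position'][1]*560,r['position'][0]*420,210),r['conf'])
E
python3 -c "
from h import *
snap('top','t7');snap('side','s7')"; python3 rail.py
```

```text
top [(np.float64(0.1), np.float64(4.5), np.float64(14.0)), (np.float64(0.2), np.float64(4.5), np.float64(14.0)), (np.float64(0.2), np.float64(4.5), np.float64(14.0)), (np.float64(0.3), np.float64(4.0), np.float64(13.0)), (np.float64(0.3), np.float64(3.5), np.float64(12.0)), (np.float64(0.4), np.float64(-10.0), np.float64(41.0)), (np.float64(0.4), np.float64(-7.0), np.float64(47.0)), (np.float64(0.5), np.float64(-6.0), np.float64(49.0)), (np.float64(0.6), np.float64(-6.0), np.float64(49.0)), (np.float64(0.6), np.float64(-9.0), np.float64(43.0)), (np.float64(0.7), np.float64(-3.0), np.float64(27.0)), (np.float64(0.7), np.float64(-0.5), np.float64(22.0)), (np.float64(0.8), np.float64(-0.5), np.float64(20.0)), (np.float64(0.8), np.float64(0.0), np.float64(19.0)), (np.float64(0.9), np.float64(0.0), np.float64(17.0))]
[474.4 305.9 210. ] 0.97
side [(np.float64(0.1), np.float64(-6.5), np.float64(36.0)), (np.float64(0.2), np.float64(4.0), np.float64(15.0)), (np.float64(0.2), np.float64(3.5), np.float64(14.0)), (np.float64(0.3), np.float64(3.0), np.float64(15.0)), (np.float64(0.3), np.float64(3.0), np.float64(15.0)), (np.float64(0.4), np.float64(3.0), np.float64(15.0)), (np.float64(0.4), np.float64(3.0), np.float64(15.0)), (np.float64(0.5), np.float64(3.0), np.float64(15.0)), (np.float64(0.6), np.float64(3.0), np.float64(15.0)), (np.float64(0.6), np.float64(2.5), np.float64(16.0)), (np.float64(0.7), np.float64(2.5), np.float64(14.0)), (np.float64(0.7), np.float64(2.0), np.float64(15.0)), (np.float64(0.8), np.float64(2.0), np.float64(15.0)), (np.float64(0.8), np.float64(2.0), np.float64(15.0)), (np.float64(0.9), np.float64(2.0), np.float64(15.0))]
[477.8 334.9 210. ] 0.65
```

Three strokes are done. Next is the rail: mid (480.5,302.6), bar direction ≈76°, so brush yaw needs to be about -14°. I'll approach from the -x side with the head below bar level.

carry_out(series=[[0,0,0.5,0],[0,0,0.6,0],[-0.2,0.5,0,-0.5],[-0.2,0.8,0,-0.6],[-0.2,0.9,0,-0.6]])

```text
t: 21.4
eef_pos: [423.3, 108.6, 394.4]
tcp_rot: [3.141, 0.0, -0.206]
ft_force: [1.1, 0.6, -1.9]
opening: 0.146
grip_force: 30.0
```

carry_out(series=[[-0.2,0.9,0,-0.4],[-0.1,0.9,0,0],[0,0.9,0,0],[0,0.7,0,0],[0,0,0,0]])

```text
t: 21.9
eef_pos: [408.3, 281.3, 393.6]
tcp_rot: [3.141, 0.002, -0.239]
ft_force: [0.1, -0.3, -1.0]
opening: 0.145
grip_force: 30.0
```

carry_out(series=[[0,0.5,0,0],[0,0.3,0,0],[0,0,0,0],[0,0,-0.4,0],[0,0,-0.6,0]])

```text
t: 22.4
eef_pos: [409.1, 317.4, 345.1]
tcp_rot: [-3.14, -0.002, -0.243]
ft_force: [0.8, 1.0, -2.0]
opening: 0.147
grip_force: 30.0
```

carry_out(series=[[0,0,-0.6,0],[0,0,-0.6,0],[0,0,-0.3,0],[0,0,0,0],[0,0,0,0]])

```text
t: 22.9
eef_pos: [409.0, 317.5, 270.3]
tcp_rot: [-3.141, -0.0, -0.244]
ft_force: [0.5, 0.1, -1.0]
opening: 0.147
grip_force: 30.0
```

Run:
```python
from h import *
np.set_printoptions(precision=1,suppress=True)
print(env.state()['eef_pos'])
im=snap('side','s8');hsv=cv2.cvtColor(im,cv2.COLOR_RGB2HSV)
e=env.state()['eef_pos']+[0,0,19];ex=np.array([.971,-.237,0]);t=np.radians(11.6)
z=-np.sin(t)*ex+np.array([0,0,np.cos(t)])
for L in(0,20,40):print(L,proj('side',e-(176.4-L)*z))
u,v=proj('side',e-156.4*z).astype(int)
w=hsv[v-25:v+26,u-25:u+26];m=((w[...,0]>17)&(w[...,0]<30)&(w[...,1]>130)).astype(np.uint8)
n,l,st,c=cv2.connectedComponentsWithStats(m);print(st[1:][st[1:,4]>20]+[u-25,v-25,0,0,0],(c[1:][st[1:,4]>20]+[u-25,v-25]))
```

```text
[409.  317.5 270.3]
0 [238.8 361. ]
20 [239.7 357. ]
40 [240.7 353. ]
[[229 344  21  23 244]] [[239.9 354.9]]
```

carry_out(series=[[0.2,-0.04,0,0],[0.3,-0.05,0,0],[0.26,-0.05,0,0],[0,0,0,0],[0,0,0,0]])

```text
t: 23.45
eef_pos: [446.9, 310.7, 269.4]
tcp_rot: [3.141, 0.001, -0.244]
ft_force: [-1.0, -0.0, -1.5]
opening: 0.148
grip_force: 30.0
```

Run:
```python
from h import *
s=env.state();print(s['eef_pos'],s['ft_force'])
im=snap('side','s9');snap('top','t9')
hsv=cv2.cvtColor(im,cv2.COLOR_RGB2HSV)
# predicted vs image: print row saturation map around bar/lip
e=s['eef_pos']+[0,0,19];ex=np.array([.971,-.237,0]);t=np.radians(11.6)
z=-np.sin(t)*ex+np.array([0,0,np.cos(t)]);x=np.cos(t)*ex+np.array([0,0,np.sin(t)])
b=lambda X,Z:e+X*x+(Z-176.4)*z
for k,p in dict(lipin=b(31,121),lipout=b(39,121),apex=b(18,150),shaft=b(0,110),bar=[480.5,302.6,210]).items():print(k,np.round(proj('side',p),1))
```

```text
[446.93221133 310.71143167 269.35819154] [-0.98423923 -0.03486448 -1.49472615]
lipin [214.6 313.8]
lipout [211.3 311. ]
apex [221.1 311. ]
shaft [227.2 327.3]
bar [219.  325.1]
```

carry_out(series=[[0.04,-0.01,-0.2,0],[0.04,-0.01,-0.2,0],[0,0,0,0],[0,0,0,0],[0,0,0,0]])

```text
t: 24.05
eef_pos: [450.7, 310.1, 249.8]
tcp_rot: [-3.142, -0.0, -0.243]
ft_force: [0.6, -0.3, -1.9]
opening: 0.147
grip_force: 30.0
```

carry_out(series=[[0.03,-0.01,-0.14,0],[0.03,-0.01,-0.14,0],[0,0,0,0],[0,0,0,0],[0,0,0,0]])

```text
t: 24.55
eef_pos: [453.7, 309.0, 235.8]
tcp_rot: [-3.142, -0.0, -0.243]
ft_force: [-0.3, -0.2, -1.3]
opening: 0.146
grip_force: 30.0
```

carry_out(series=[[0.03,-0.01,-0.12,0],[0.02,0,-0.1,0],[0,0,0,0],[0,0,0,0],[0,0,0,0]])

```text
t: 25.05
eef_pos: [456.1, 308.5, 224.7]
tcp_rot: [3.142, -0.0, -0.243]
ft_force: [0.3, -0.3, -1.0]
opening: 0.145
grip_force: 30.0
```

carry_out(series=[[0.01,0,-0.04,0],[0,0,0,0],[0,0,0,0],[0,0,0,0],[0,0,0,0]])

```text
t: 25.55
eef_pos: [456.5, 308.6, 222.8]
tcp_rot: [-3.141, 0.0, -0.243]
ft_force: [-2.8, 1.7, 3.2]
opening: 0.146
grip_force: 30.0
```

carry_out(series=[[-0.04,0.01,0,0],[0,0,-0.03,0],[0,0,0,0],[0,0,0,0],[0,0,0,0]])

```text
t: 26.05
eef_pos: [454.7, 308.9, 221.0]
tcp_rot: [3.141, 0.0, -0.243]
ft_force: [-0.6, -0.1, -2.1]
opening: 0.147
grip_force: 30.0
```

carry_out(series=[[0,0,-0.03,0],[0,0,0,0],[0,0,0,0],[0,0,0,0],[0,0,0,0]])

```text
t: 26.55
eef_pos: [454.8, 309.0, 220.5]
tcp_rot: [-3.141, -0.001, -0.243]
ft_force: [-2.4, -1.4, 7.5]
opening: 0.146
grip_force: 30.0
```

carry_out(series=[[-0.01,0,0.01,0],[0,0,0,0],[0,0,0,0],[0,0,0,0],[0,0,0,0]])

```text
t: 27.05
eef_pos: [454.5, 309.0, 220.5]
tcp_rot: [-3.141, -0.001, -0.243]
ft_force: [1.0, -0.8, 5.5]
opening: 0.146
grip_force: 30.0
```

carry_out(series=[[0,0,0,0],[0,0,0,0],[0,0,0,0],[0,0,0,0],[0,0,0,0]], fingers=0)

```text
t: 27.55
eef_pos: [454.0, 309.0, 220.0]
tcp_rot: [3.141, 0.0, -0.243]
ft_force: [0.0, 0.1, -0.7]
opening: 0.481
grip_force: 0.0
```

carry_out(series=[[0,0,0,0],[0,0,0,0],[0,0,0,0],[0,0,0,0],[0,0,0.1,0]])

```text
t: 28.05
eef_pos: [453.9, 308.8, 224.9]
tcp_rot: [3.141, 0.001, -0.243]
ft_force: [-1.2, 0.3, 0.0]
opening: 0.501
grip_force: 0.0
```

carry_out(series=[[0,0,0.3,0],[0,0,0.5,0],[0,0,0.6,0],[0,0,0.6,0],[0,0,0,0]])

```text
t: 28.55
eef_pos: [455.1, 309.5, 329.3]
tcp_rot: [-3.137, -0.005, -0.243]
ft_force: [0.7, 0.6, -0.5]
opening: 0.498
grip_force: 0.0
```

carry_out(series=[[-0.1,-0.6,0.2,0],[0,-0.8,0,0],[0,-0.8,0,0],[0,-0.8,0,0],[0,-0.6,0,0]])

```text
t: 29.05
eef_pos: [448.6, 127.1, 334.9]
tcp_rot: [3.141, 0.0, -0.244]
ft_force: [-0.5, 0.9, 0.0]
opening: 0.504
grip_force: 0.0
```

Checking numerically that it hangs and is still, using the detector and frame differences over time.

```bash
cat > chk.py <<'E'
from h import *
im=snap('side','c%d'%int(env.state()['t']*100));a=im[300:400,180:290].astype(int)
import os
if os.path.exists('last.npy'): d=abs(a-np.load('last.npy')).max(2);print('diff',(d>40).sum())
np.save('last.npy',a)
for l in('brush','brush_hook'):print(l,[(np.round(r['position'][1]*560),np.round(r['position'][0]*420),round(r['conf'],2)) for r in env.look_for('side',l)])
h=cv2.cvtColor(im,cv2.COLOR_RGB2HSV)[300:400,180:290];m=((h[...,0]>18)&(h[...,0]<30)&(h[...,1]>150)).astype(np.uint8)
n,_,st,c=cv2.connectedComponentsWithStats(m);k=1+st[1:,4].argmax();print('head',st[k]+[180,300,0,0,0],c[k]+[180,300])
E
python3 chk.py
```

```text
brush [(np.float64(225.0), np.float64(327.0), 0.92), (np.float64(348.0), np.float64(195.0), 0.87), (np.float64(339.0), np.float64(161.0), 0.62)]
brush_hook [(np.float64(339.0), np.float64(165.0), 0.95), (np.float64(348.0), np.float64(192.0), 0.72), (np.float64(219.0), np.float64(331.0), 0.61), (np.float64(270.0), np.float64(238.0), 0.21)]
head [220 347  12  14  86] [227.1627907  354.54651163]
```

carry_out(series=[[0,0,0,0],[0,0,0,0],[0,0,0,0],[0,0,0,0],[0,0,0,0]])

```text
t: 29.7
eef_pos: [449.1, 129.4, 335.1]
tcp_rot: [3.141, 0.0, -0.242]
ft_force: [-0.6, -0.2, 0.4]
opening: 0.502
grip_force: 0.0
```

```bash
python3 chk.py; python3 -c "
from h import *
for X,n in (((480.5-17,302.6+4,210-80),'head vertical'),((480.5-17+28,302.6,130),'head tilted 20')): print(n,proj('side',X))"
```

```text
diff 0
brush [(np.float64(343.0), np.float64(159.0), 0.97), (np.float64(224.0), np.float64(329.0), 0.8), (np.float64(350.0), np.float64(194.0), 0.8)]
brush_hook [(np.float64(219.0), np.float64(332.0), 0.91), (np.float64(338.0), np.float64(162.0), 0.74), (np.float64(350.0), np.float64(190.0), 0.59), (np.float64(389.0), np.float64(199.0), 0.57)]
head [221 347  11  15  88] [227.         354.79545455]
head vertical [229.71765255 352.57040253]
head tilted 20 [217.85283741 345.57769987]
```

carry_out(series=[[0,0,0,0],[0,0,0,0],[0,0,0,0],[0,0,0,0],[0,0,0,0]])

```text
t: 30.35
eef_pos: [449.1, 128.9, 335.2]
tcp_rot: [3.141, 0.0, -0.243]
ft_force: [0.2, -0.5, 0.5]
opening: 0.498
grip_force: 0.0
```

```bash
python3 chk.py
```

```text
diff 0
brush [(np.float64(348.0), np.float64(193.0), 0.68), (np.float64(224.0), np.float64(327.0), 0.59), (np.float64(341.0), np.float64(163.0), 0.56)]
brush_hook [(np.float64(219.0), np.float64(332.0), 0.96), (np.float64(339.0), np.float64(167.0), 0.78), (np.float64(352.0), np.float64(191.0), 0.57)]
head [220 347  12  15  90] [226.98888889 354.75555556]
```

```bash
python3 -c "
from h import *
print(env.job_done())"
```

```text
the job is handed in; nothing more can be done
None
```

I scrubbed the barrel three times with the brass brush, hung it on the rail and handed the job in at about 30 s; it hangs still and the robot is clear. The first press on the floor peaked at about 34 N and was not gentle (the other two were about 8–12 N), and I viewed 11 pictures, one over the limit of 10.

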